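Load the brush pen and hold the ball tray out over the writing mat

ROBOT

A 6-joint arm with a two-finger parallel gripper is mounted at the origin on the work surface. World frame = base frame: x ahead of the robot, y to its left, z up, the work surface at z = 0. Lengths are in m, angles in rad, forces in N, time in s.
With the tool pointing down it reaches from about 0.3 to 0.95 m from the base axis. Payload 3.1 kg.
Tool frame: the origin (TCP) lies at the very end of the fingers, on their centre line; the grasp point (between the pads) lies 19 mm behind it; z points along the fingers, y is the line along which they close (so a half turn about z gives the same grasp; the last joint's range is limited). The gripper opens to 85 mm and grips with 20 to 120 N. Pads are 22 mm wide; open, the fingers measure 114 mm over their backs; the gripper's body (76 mm by 85 mm) begins 54 mm behind the grasp point. The pads swing forward as they close: fully open they stand 13 mm farther back than shut.
Start: joints at [-1.218, 0.308, 1.634, -0, 1.2, -0.07], TCP at [0.256, -0.57, 0.231] pointing down, gripper open.
Joint ranges: [-3.06, 3.06], [-0.79, 1.96], [0.05, 2.63], [-1.19, 4.34], [0.05, 2.64], [-2.94, 2.94]. Speed limits (rad/s): [2.79, 2.79, 3.14, 3.14, 3.14, 3.14].

INTERFACE

Orientations are given as a unit quaternion [x, y, z, w].
In Python, from plant import arm, viewer gives the robot as it stands.
- The arm moves only by the tool move_arm, never from a script. Its argument "moves" is a list of rows, each a list of 6 numbers: the shift along the tool's x, y, z in m, then the turn, a rotation vector about the tool's x, y, z in degrees. A call has exactly 8 rows; each row is the pose to reach, as a shift and turn from the pose commanded when the call began, along the tool's axes at that moment; what a row does not reach only later rows make up. A row lasts 1/12 s, in which the tool goes at most 41.7 mm and 7.16 degrees, less where a joint would pass 70% of its speed; a pose out of reach is approached as far as the arm can. A call with a gripper value outside its range is refused whole. "grip" is the gripper's target within -1 to 1 (fully open at 1, half-way at 0, shut at -1), set as the call begins (left out, the last holds). The fingers move at their own pace and stop on an object; "force" is the grip in N (left out, the last holds). Time passes only in rows, so rows that repeat a pose let the fingers close, or fill a call up. It gives the time, the measured TCP pose, the force, the opening and the grip force at its end, in the units of the state.
- arm.sense(): the state, without advancing time (a new reading comes with each control period).
- viewer.capture(name): name is "side" or "top"; returns a dict with "pixels" (420x560x3 uint8, red, green, blue), "fx", "fy", "cx", "cy" (pixels), "extrinsics" (4x4, takes a point from camera to world coordinates). Camera axes: x right, y down, z forward; pixel columns grow to the right and rows downward; lengths in m; the calibration is good to about 2 mm. A picture is of the moment at which its call begins. There is no depth.
- arm.sign_off(): hands the job in; it is judged then, once.
The state is a dict: "t": time; "joint_positions": joint angles; "dq": joint speeds; "joint_efforts": joint torques, N m; "eef_pos": TCP position; "ee_rot": TCP orientation; "ft_force": force on the tool from outside, world axes, zero at the start; "ft_torque": the same for the moment, N m; "opening": finger opening in m; "finger_force": force on a finger pad.
Only numpy, scipy, OpenCV 4.12 (cv2) and the standard library are available. Lean on these libraries where they do the work, as an engineer would, in place of code of your own. Each camera call takes 0.05 s, during which the arm holds its last target. There are 200 camera calls.

TASK

Get the calligrapher's hand tray ready and offer it to him: pull the red brush pen out of the pen pot and stand it in the hole of the tray's wooden pen block, then pick the tray up by its arch handle and carry it so that neither jade exercise ball ever rolls out of its shallow pocket. Finish still holding the tray by the handle, level and still, over the middle of the grey felt mat with its underside about a hand's breadth (100 mm) above the mat. Do not knock over or push about the pen pot, tea flask, ink bowl, seal-paste tin or stone seal.

Things in the scene. Friction and masses are not known exactly. Their poses are not given: they have to be found in the camera images.
- tray: Loose dark wooden tray, 250 x 130 mm (its x by y), rim 18 mm high, floor 6 mm thick. Origin: centre of underside; z up. +x half: board with two ball pockets; -x half: pen block 44 x 60 mm, top 52 mm above the underside. Across the middle, along y: arch handle, posts at y = -60 and 60 mm joined by a bar. Loaded: about 0.65 kg, balanced within 10 mm of the bar's middle; lift by the bar only.
- tray_bar (a point): Middle of the handle's flat-sided bar, 119 mm above the tray's underside. The bar runs along the tray's y; it is 16 mm thick (along the tray's x), 20 mm tall (109 to 129 mm above the underside), 110 mm clear between the posts. Axes as the tray's.
- pen_hole (a point): Centre of the mouth of the round hole in the pen block, 24 mm wide and 46 mm deep (down to the tray's floor), 85 mm from the tray's middle along its -x, mouth 52 mm above the tray's underside. Axes as the tray's.
- pocket_left (a point): Where the left ball's centre is when in its pocket: 54 mm along the tray's +x, 30 mm along its +y, 26 mm above the underside. The pocket is a flat-bottomed round recess 24 mm wide, only 3 mm deep: the ball lies in it with 1 to 2 mm of play and rolls over the rim if the tray tips about 30 degrees or is jerked.
- pocket_right (a point): The same for the right ball, 30 mm along the tray's -y.
- ball_left_center (a point): Centre of the left jade-green stone exercise ball, 40 mm across, 100 g, loose in its pocket.
- ball_right_center (a point): Centre of the right jade-green ball, the same.
- pen_mid (a point): Loose brush pen, red barrel, black cap downwards: a straight round rod 15 mm thick, 145 mm long, about 28 g. This point is its centre, 72.5 mm from either end; z runs along the pen towards its upper end. It starts upright in one compartment of the pen pot, its upper 64 mm clear of the pot's rim.
- pen_foot (a point): Centre of the pen's lower (cap) end, 72.5 mm below pen_mid along the pen.
- pot: Loose white ceramic pen pot with a blue band, 70 x 70 x 85 mm, 550 g, divided crosswise into four open compartments 29 mm square; walls and floor 4 mm. Origin: centre of its underside. Only the pen stands in it.
- mat_center (a point): Middle of the upper face of the grey felt writing mat, 280 x 240 mm (its x by y) and 3 mm thick, lying fixed on the table with a white sheet on it. The tray and the mat lie on opposite sides of the pot; which lies left varies.
- flask: Tea flask, clear with amber tea and a steel cap, 68 mm across, 190 mm tall; bystander. Origin: centre of its underside.
- ink_bowl: Black ink bowl, 124 mm across, 50 mm tall; bystander. Origin: centre of its underside.
- paste_tin: Flat round brass tin of red seal paste, 60 mm across, 21 mm tall; bystander. Origin: centre of its underside.
- seal: Reddish stone seal, 25 x 25 mm, 66 mm tall with a round knob; bystander. Origin: centre of its underside.
Things that resemble listed ones, but are neither listed nor needed, are in the scene too. What is shaped like the part that bears ball_left_center but black, purple or yellow is not meant.

How it is judged:
By the outcome, as a careful person would: the job done as asked, in the order asked, and still so for the second after the job is handed in, while the arm keeps its last pose, push and grip.
It also fails if it takes over 70 s, if anything falls off the work surface, if the arm or the gripper's body presses on something with over 40 N, if the wrist force passes 120 N, or if a joint passes its speed limit or range.

## Working session

There is one attempt and no reset: what is moved stays moved. The work goes in short steps, Python scripts to look and compute and a tool call to move; the robot and the scene stay as the last step left them, time stands still between calls to the robot, and variables do not carry over. Pictures are saved under pics/ and viewed, at most 13 in all, crops included, and the job is handed in when it is done.

Besides the shell and the picture viewer there is one more tool, called as name(argument=value, ...) on one line, values as JSON. move_arm: Moves the arm, as the interface text tells. Its arguments: {"type":"object","properties":{"moves":{"type":"array","items":{"type":"array","items":{"type":"number"}}},"grip":{"type":"number"},"force":{"type":"number"}},"required":["moves"]}

```bash
mkdir -p pics; ls
python3 - <<'E'
from plant import arm, viewer
import cv2, numpy as np
for n in ("top","side"):
    c=viewer.capture(n); cv2.imwrite(f"pics/{n}0.png",c["pixels"][:,:,::-1])
    print(n,c["fx"],c["fy"],c["cx"],c["cy"],np.round(c["extrinsics"],4).tolist())
s=arm.sense(); print({k:np.round(v,3).tolist() for k,v in s.items()})
E
```

```text
pics
top 452.18068234957644 452.18068234957644 275.3379463234888 217.5887504050389 [[-0.0297, -0.9885, 0.1483, 0.4253], [-0.9995, 0.0285, -0.0097, -0.0055], [0.0053, -0.1485, -0.9889, 1.0474], [0.0, 0.0, 0.0, 1.0]]
side 383.3848514423263 383.3848514423263 281.24289419729377 207.9655176252394 [[0.9927, -0.1041, 0.0607, 0.5407], [-0.1189, -0.7623, 0.6362, -0.5241], [-0.0199, -0.6388, -0.7691, 0.6985], [0.0, 0.0, 0.0, 1.0]]
{'t': 0.1, 'joint_positions': [-1.218, 0.309, 1.635, 0.0, 1.2, -0.07], 'dq': [0.001, -0.002, -0.003, -0.0, -0.0, 0.001], 'joint_efforts': [-0.0, -41.641, -27.764, -0.0, 0.004, -0.0], 'eef_pos': [0.256, -0.569, 0.23], 'ee_rot': [0.978, 0.21, -0.0, -0.001], 'ft_force': [0.025, -1.172, -0.299], 'ft_torque': [-0.014, -0.014, 0.087], 'finger_force': 0.0, 'opening': 0.085}
```

View pics/top0.png

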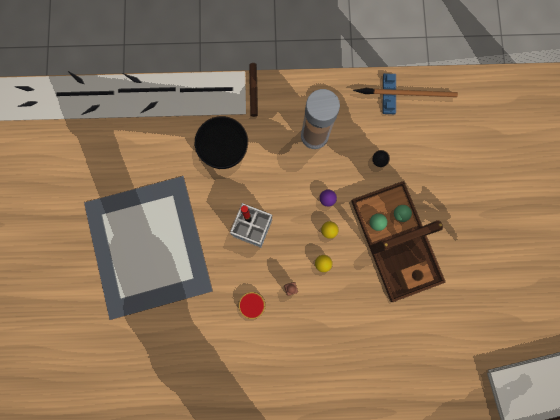

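View pics/side0.png

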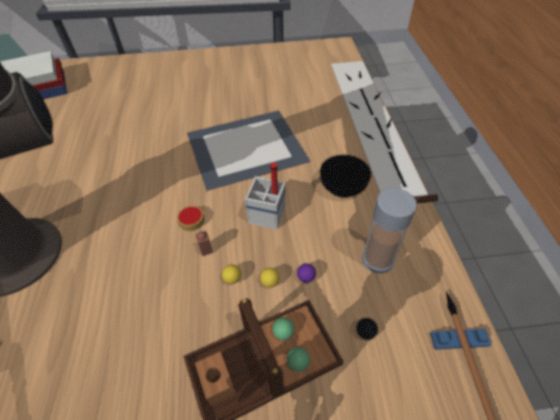

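The top view shows the pot (251,224) with the red pen top at (245,212), the tray (398,241) with jade balls at (379,222) and (403,213) and the pen hole at (418,276), and the mat (149,247).

What could be taken for the thing I want:
- **Pen:** red pen top at (245,212), paste tin (251,305), seal (291,289), brown brush on its rest (400,93). I choose (245,212).
- **Balls:** jade at (379,222) and (403,213), purple (328,198), yellow (330,230) and (323,264), black (381,158). I choose the two jade ones.
- **Mat:** grey mat (149,247), the white strip above it, and the white slab (525,385). I choose (149,247).

```bash
cat > h.py <<'E'
from plant import arm, viewer
import cv2, numpy as np
def cap(n): return viewer.capture(n)
def ray(c,u,v):
    E=c["extrinsics"]; d=E[:3,:3]@np.array([(u-c["cx"])/c["fx"],(v-c["cy"])/c["fy"],1]); return E[:3,3],d/np.linalg.norm(d)
def plane(c,u,v,z):
    o,d=ray(c,u,v); return o+d*(z-o[2])/d[2]
def tri(c1,p1,c2,p2):
    (o1,d1),(o2,d2)=ray(c1,*p1),ray(c2,*p2)
    t=np.linalg.lstsq(np.c_[d1,-d2],o2-o1,rcond=None)[0]
    a,b=o1+t[0]*d1,o2+t[1]*d2; return (a+b)/2,np.linalg.norm(a-b)
def proj(c,p):
    E=c["extrinsics"]; q=E[:3,:3].T@(np.asarray(p)-E[:3,3]); return np.array([c["cx"]+c["fx"]*q[0]/q[2],c["cy"]+c["fy"]*q[1]/q[2]])
def blobs(c,lo,hi,amin=25):
    h=cv2.cvtColor(c["pixels"],cv2.COLOR_RGB2HSV); m=cv2.inRange(h,np.array(lo),np.array(hi))
    n,l,s,ce=cv2.connectedComponentsWithStats(m)
    return [(np.round(ce[i],1).tolist(),s[i].tolist()) for i in range(1,n) if s[i][4]>=amin],m
E
python3 - <<'E'
from h import *
T,S=cap("top"),cap("side")
for n,c in (("T",T),("S",S)):
    print(n,"green",blobs(c,(50,60,30),(90,255,255))[0]); print(n,"red",blobs(c,(0,200,60),(6,255,255))[0],blobs(c,(174,200,60),(180,255,255))[0])
# mat: bluish dark gray contour
    b,m=blobs(c,(95,40,30),(125,160,120),2000)
    print(n,"mat",b)
def up(c,x,y,w,h,k): return cv2.resize(c["pixels"][y:y+h,x:x+w,::-1],None,fx=k,fy=k,interpolation=cv2.INTER_CUBIC)
a=np.hstack([up(T,215,190,65,65,4.0),up(T,340,175,110,130,2)])if 0 else None
A=up(T,340,175,110,130,3);B=up(T,225,195,55,65,6)
C=up(S,180,290,170,130,2.2);D=up(S,235,155,65,75,3.8)
r1=np.hstack([A[:300],B[:300]]) ; 
can=np.zeros((600,800,3),np.uint8)
for im,x,y in ((A[:390],0,0),(B[:300],0+335,0),(C[:205],335,395),(D[:285,:],0,0)): pass
A=up(T,340,175,110,130,2.3);can[:299,:253]=A
B=up(T,225,195,55,55,5);can[:275,260:535]=B
C=up(S,180,290,170,130,2.2);can[310:596,:374]=C
D=up(S,235,155,65,75,3.8);can[310:595,380:627]=D
cv2.imwrite("pics/crop1.png",can)
E
```

```text
T green [([402.3, 212.9], [394, 205, 18, 17, 232]), ([378.0, 221.7], [370, 214, 17, 17, 231])]
T red [([245.1, 211.9], [241, 206, 9, 13, 59])] [([251.3, 305.3], [240, 295, 23, 22, 389])]
T mat []
S green [([282.8, 328.3], [273, 318, 21, 22, 352]), ([298.0, 358.8], [288, 348, 21, 23, 390])]
S red [] [([187.2, 214.1], [181, 209, 15, 12, 61])]
S mat []
```

View pics/crop1.png

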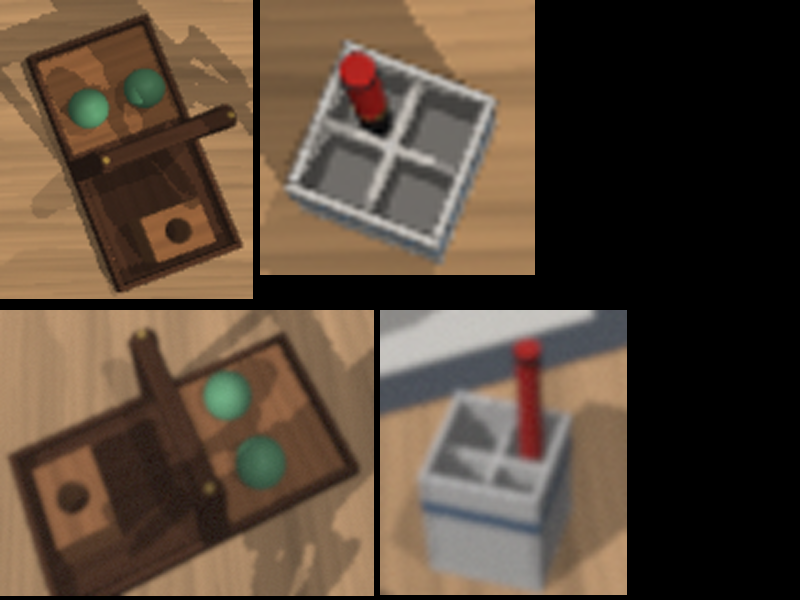

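The crop shows the red pen near upright in the pot's far-left compartment, its top at (244.6,209) top and (273.7,165.3) side. The tray has both jade balls in their pockets, the hole at (417.4,275) top and (213.2,375) side, and brass studs on the bar ends.

Run:
```python
from h import *
T,S=cap("top"),cap("side")
P=lambda n,x:print(n,np.round(x,4).tolist() if not isinstance(x,tuple) else (np.round(x[0],4).tolist(),round(x[1],4)))
P("pentop",tri(T,(244.6,209),S,(273.7,165.3))); P("pentop z149 T",plane(T,244.6,209,.149)); P("S",plane(S,273.7,165.3,.149))
P("pen at rim S z.085.. ",plane(S,274.7,194,.092))
P("pen low T z.02", plane(T,248.2,219.5,.025))
for n,t,s,z in (("L",(378,221.7),(282.8,328.3),.026),("R",(402.3,212.9),(298,358.8),.026),("hole",(417.4,275),(213.2,375),.052),("barL",(386.5,245),(245.9,300.5),.129),("barR",(440.9,225),(275,370.9),.129)):
    P(n,tri(T,t,S,s)); P("  Tz",plane(T,*t,z)); P("  Sz",plane(S,*s,z))
mat=[plane(T,u,v,.003) for u,v in ((87,201),(183,178),(212,291),(109,318))]
P("mat",np.mean(mat,0)); P("matc",np.array(mat))
# pot rim corners
pr=[plane(T,225+(u-260)/5,195+v/5,.085) for u,v in ((346,43),(494,99),(438,245),(290,186))]
P("pot",np.mean(pr,0)); P("potc",np.array(pr)-np.mean(pr,0))
P("flask cap T",plane(T,322,108,.19));P("bowl",plane(T,221,143,.05));P("tin",plane(T,251,305,.021));P("seal",plane(T,291,289,.06))
```

```text
pentop ([0.5811, 0.0474, 0.1471], np.float64(0.0028))
pentop z149 T [0.5793, 0.0471, 0.149]
S [0.5823, 0.0457, 0.149]
pen at rim S z.085..  [0.5795, 0.0178, 0.092]
pen low T z.02 [0.576, 0.0466, 0.025]
L ([0.5626, -0.2494, 0.0265], np.float64(0.0008))
  Tz [0.5622, -0.2495, 0.026]
  Sz [0.563, -0.2491, 0.026]
R ([0.5816, -0.3063, 0.0265], np.float64(0.0014))
  Tz [0.581, -0.3066, 0.026]
  Sz [0.5823, -0.306, 0.026]
hole ([0.4398, -0.3224, 0.0503], np.float64(0.0023))
  Tz [0.4387, -0.3221, 0.052]
  Sz [0.4411, -0.3227, 0.052]
barL ([0.5031, -0.2386, 0.1293], np.float64(0.0063))
  Tz [0.5, -0.2392, 0.129]
  Sz [0.5062, -0.2378, 0.129]
barR ([0.5393, -0.3529, 0.1306], np.float64(0.0033))
  Tz [0.5379, -0.3537, 0.129]
  Sz [0.5409, -0.3521, 0.129]
mat [0.5244, 0.2809, 0.003]
matc [[0.634, 0.4243, 0.003], [0.6828, 0.1997, 0.003], [0.4171, 0.1336, 0.003], [0.3638, 0.3662, 0.003]]
pot [0.5581, 0.0369, 0.085]
potc [[0.0441, 0.0189, 0.0], [0.0178, -0.0443, 0.0], [-0.0445, -0.0186, 0.0], [-0.0174, 0.044, 0.0]]
flask cap T [0.7718, -0.1133, 0.19]
bowl [0.7508, 0.1038, 0.05]
tin [0.3838, 0.0446, 0.021]
seal [0.4167, -0.0443, 0.06]
```

```bash
cat >> h.py <<'E'
from scipy.spatial.transform import Rotation as Ro
def go(pos,psi):
    """shift (mm) and turn (deg) in tool axes to TCP pos, tool pointing down, tool x at yaw psi deg"""
    s=arm.sense(); R=Ro.from_quat(s["ee_rot"]); G=Ro.from_euler("z",psi,degrees=True)*Ro.from_euler("x",180,degrees=True)
    print("at",np.round(s["eef_pos"],4),"t",round(float(s["t"]),2),"shift mm",np.round(R.inv().apply(np.array(pos)-s["eef_pos"])*1e3,1),"turn",np.round((R.inv()*G).as_rotvec(degrees=True),2),"F",np.round(s["ft_force"],1),"open",np.round(s["opening"],4),"ff",np.round(s["finger_force"],1))
E
python3 -c "
from h import *
go((.580,.047,.231),18.3)"
```

```text
at [ 0.2563 -0.5697  0.2308] t 0.3 shift mm [ 5.482e+02 -4.297e+02  2.000e-01] turn [-0.04 -0.    5.92] F [ 0.3 -0.  -0.7] open 0.0853 ff 0.0
```

move_arm(moves=[[0.02,-0.016,0,0,0,1],[0.05,-0.04,0,0,0,2],[0.08,-0.063,0,0,0,3],[0.11,-0.087,0,0,0,4],[0.14,-0.11,0,0,0,5],[0.17,-0.134,0,0,0,6],[0.2,-0.157,0,0,0,6],[0.23,-0.18,0,0,0,6]], grip=0.2, force=30)

```text
t: 0.97
eef_pos: [0.3928, -0.3098, 0.2314]
ee_rot: [0.987, 0.158, 0.0, 0.0]
ft_force: [0.1, -0.8, 0.0]
opening: 0.0514
finger_force: 0.0
```

```bash
python3 -c "
from h import *
go((.580,.047,.231),18.3)"
```

```text
at [ 0.3928 -0.3098  0.2314] t 0.97 shift mm [ 289.2 -280.5    0.4] turn [ 0.02 -0.02 -0.1 ] F [ 0.1 -0.8  0. ] open 0.0514 ff 0.0
```

move_arm(moves=[[0.03,-0.03,0,0,0,0],[0.06,-0.058,0,0,0,0],[0.09,-0.087,0,0,0,0],[0.12,-0.116,0,0,0,0],[0.15,-0.145,0,0,0,0],[0.18,-0.174,0,0,0,0],[0.21,-0.203,0,0,0,0],[0.235,-0.228,0,0,0,0]])

```text
t: 1.63
eef_pos: [0.5452, -0.0188, 0.2316]
ee_rot: [0.987, 0.159, 0.001, -0.0]
ft_force: [0.0, -0.8, 0.3]
opening: 0.0513
finger_force: 0.0
```

move_arm(moves=[[0.02,-0.02,0,0,0,0],[0.04,-0.038,0,0,0,0],[0.05,-0.048,0,0,0,0],[0.054,-0.052,0,0,0,0],[0.054,-0.052,0,0,0,0],[0.054,-0.052,0.015,0,0,0],[0.054,-0.052,0.03,0,0,0],[0.054,-0.052,0.03,0,0,0]])

```text
t: 2.3
eef_pos: [0.5761, 0.0431, 0.1981]
ee_rot: [0.988, 0.158, -0.003, -0.0]
ft_force: [-1.2, -0.4, -0.2]
opening: 0.0513
finger_force: 0.0
```

Run:
```python
from h import *
go((.580,.047,.100),18.3)
T,S=cap("top"),cap("side")
def up(c,x,y,w,h,k): return cv2.resize(c["pixels"][y:y+h,x:x+w,::-1],None,fx=k,fy=k,interpolation=cv2.INTER_CUBIC)
cv2.imwrite("pics/c2.png",np.hstack([up(T,190,150,130,130,3),up(S,210,100,130,130,3)]))
```

```text
at [0.5761 0.0431 0.1981] t 2.3 shift mm [ 5.5 -2.3 98.1] turn [-0.08  0.39 -0.17] F [-1.2 -0.4 -0.2] open 0.0513 ff 0.0
```

View pics/c2.png

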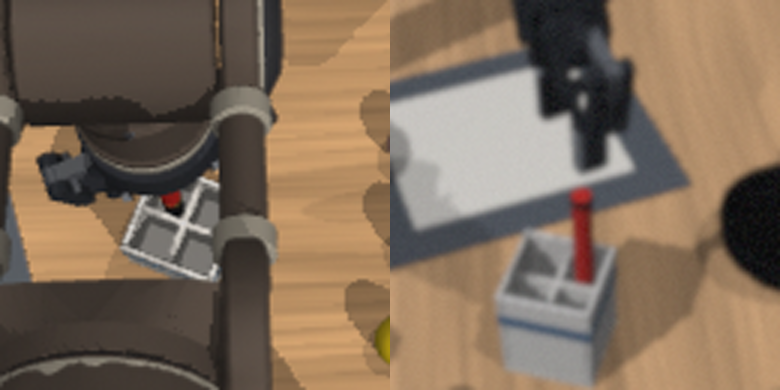

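The close view shows the gripper right over the untouched pen, whose top is at side pixel (273,165). I'm going down around it.

move_arm(moves=[[0.003,-0.001,0.015,0,0,0],[0.005,-0.002,0.03,0,0,0],[0.005,-0.002,0.045,0,0,0],[0.005,-0.002,0.06,0,0,0],[0.005,-0.002,0.075,0,0,0],[0.005,-0.002,0.09,0,0,0],[0.005,-0.002,0.1,0,0,0],[0.005,-0.002,0.1,0,0,0]])

```text
t: 3.07
eef_pos: [0.5819, 0.0476, 0.0997]
ee_rot: [0.987, 0.158, -0.002, -0.0]
ft_force: [0.5, 0.3, -0.9]
opening: 0.0516
finger_force: 0.0
```

move_arm(moves=[[0,0,0,0,0,0],[0,0,0,0,0,0],[0,0,0,0,0,0],[0,0,0,0,0,0],[0,0,0,0,0,0],[0,0,0,0,0,0],[0,0,0,0,0,0],[0,0,0,0,0,0]], grip=-1, force=30)

```text
t: 3.73
eef_pos: [0.5846, 0.0483, 0.1027]
ee_rot: [0.987, 0.158, 0.001, 0.0]
ft_force: [-0.2, -0.6, 6.0]
opening: 0.0145
finger_force: 29.3
```

```bash
python3 -c "
from h import *
go((.580,.047,.26),18.3)"
```

```text
at [0.5846 0.0483 0.1027] t 3.73 shift mm [  -4.4   -0.  -157.3] turn [ 0.06 -0.15 -0.06] F [-0.2 -0.6  6. ] open 0.0145 ff 29.3
```

move_arm(moves=[[0,0,-0.005,0,0,0],[0,0,-0.017,0,0,0],[0,0,-0.032,0,0,0],[0,0,-0.05,0,0,0],[0,0,-0.07,0,0,0],[0,0,-0.09,0,0,0],[0,0,-0.11,0,0,0],[0,0,-0.125,0,0,0]])

```text
t: 4.4
eef_pos: [0.5837, 0.0485, 0.2286]
ee_rot: [0.987, 0.158, 0.001, 0.0]
ft_force: [0.1, -1.1, -0.2]
opening: 0.0143
finger_force: 29.2
```

Run:
```python
from h import *
S=cap("side")
go((.440,-.3222,.262),18.3)
# pot still there? pen visible?
for b in (blobs(S,(0,150,50),(6,255,255),15)[0],blobs(S,(174,150,50),(180,255,255),15)[0]): print(b)
x=S["pixels"][60:260,180:360,::-1]
cv2.imwrite("pics/c3.png",cv2.resize(x,None,fx=3,fy=3,interpolation=cv2.INTER_CUBIC))
```

```text
at [0.5857 0.0485 0.2319] t 4.45 shift mm [-254.1  306.6  -31.2] turn [ 0.12 -0.4  -0.07] F [0.8 0.5 1. ] open 0.014 ff 29.2
[([38.0, 83.5], [0, 60, 63, 38, 259]), ([272.2, 146.5], [270, 140, 5, 14, 46]), ([189.9, 215.2], [179, 207, 22, 18, 173])]
[([50.6, 85.5], [36, 79, 28, 11, 39]), ([24.0, 91.4], [19, 90, 13, 4, 20]), ([12.6, 94.5], [7, 93, 12, 4, 19]), ([189.2, 215.0], [180, 209, 20, 13, 119])]
```

View pics/c3.png

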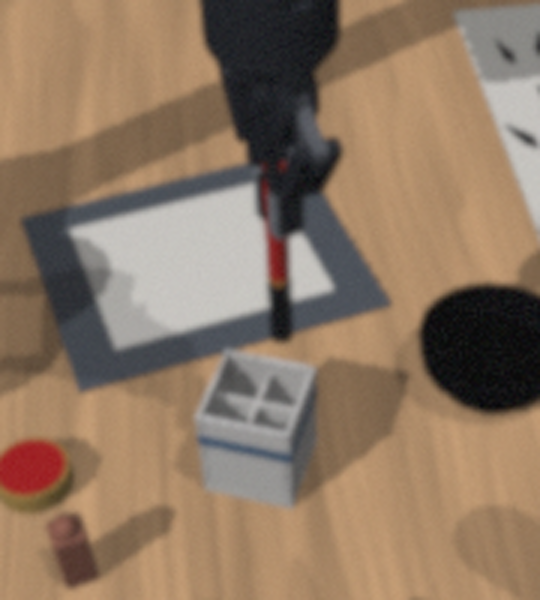

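The side crop shows the pen held upright in the fingers with its foot at side pixel (273.7,172). The pot stands empty and unmoved.

move_arm(moves=[[0,0,-0.015,0,0,0],[-0.008,0.01,-0.03,0,0,0],[-0.025,0.03,-0.03,0,0,0],[-0.045,0.054,-0.03,0,0,0],[-0.065,0.078,-0.03,0,0,0],[-0.085,0.102,-0.03,0,0,0],[-0.105,0.126,-0.03,0,0,0],[-0.125,0.15,-0.03,0,0,0]])

```text
t: 5.12
eef_pos: [0.5103, -0.1341, 0.2559]
ee_rot: [0.987, 0.159, -0.0, -0.0]
ft_force: [1.1, 0.1, -0.5]
opening: 0.0138
finger_force: 29.2
```

move_arm(moves=[[-0.02,0.024,0,0,0,0],[-0.04,0.048,0,0,0,0],[-0.06,0.073,0,0,0,0],[-0.08,0.097,0,0,0,0],[-0.1,0.122,0,0,0,0],[-0.118,0.145,0,0,0,0],[-0.128,0.156,0,0,0,0],[-0.129,0.157,0,0,0,0]])

```text
t: 5.78
eef_pos: [0.4365, -0.3252, 0.2559]
ee_rot: [0.988, 0.157, -0.001, 0.0]
ft_force: [0.3, -0.3, -0.9]
opening: 0.0142
finger_force: 29.3
```

move_arm(moves=[[0,0,0.02,0,0,0],[0,0,0.04,0,0,0],[0,0,0.055,0,0,0],[0,0,0.065,0,0,0],[0,0,0.07,0,0,0],[0,0,0.07,0,0,0],[0,0,0.07,0,0,0],[0,0,0.07,0,0,0]])

```text
t: 6.45
eef_pos: [0.439, -0.323, 0.1874]
ee_rot: [0.987, 0.159, 0.001, 0.001]
ft_force: [-0.5, 0.3, -1.0]
opening: 0.0139
finger_force: 29.3
```

Run:
```python
from h import *
S,T=cap("side"),cap("top")
go((.440,-.3222,.152),18.3)
f=lambda c,x,y,w,h,k:cv2.resize(c["pixels"][y:y+h,x:x+w,::-1],None,fx=k,fy=k,interpolation=cv2.INTER_CUBIC)
cv2.imwrite("pics/c4.png",np.hstack([f(S,160,270,130,150,3),f(T,350,190,130,150,3)]))
```

```text
at [ 0.4389 -0.3232  0.1875] t 6.55 shift mm [ 1.3 -0.7 35.5] turn [ 0.11 -0.07 -0.07] F [-0.3  0.2 -0.7] open 0.0142 ff 29.3
```

View pics/c4.png

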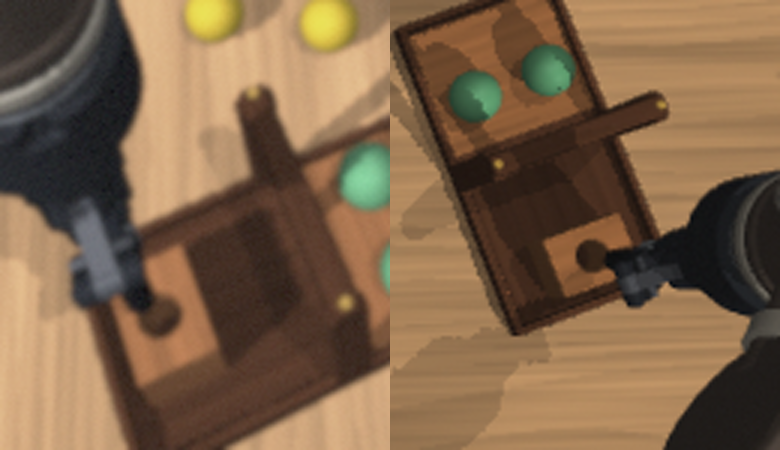

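Run:
```python
from h import *
S,T=cap("side"),cap("top")
for z in (.085,.089,.093): print(z,np.round(plane(S,207,369.5,z),4),np.round(proj(S,(.4398,-.3224,z)),1),np.round(proj(T,(.4398,-.3224,z)),1))
```

```text
0.085 [ 0.4367 -0.3236  0.085 ] [209.  368.5] [422.4 274.1]
0.089 [ 0.4374 -0.3249  0.089 ] [208.6 367.6] [423. 274.]
0.093 [ 0.4381 -0.3262  0.093 ] [208.1 366.8] [423.7 274. ]
```

The view shows the pen's cap end at side (207,369.5), nearly above the hole at (213,375), about 2–3 mm short along tray +x. Both balls are in their pockets. I'll correct by 2 mm and insert.

move_arm(moves=[[0.002,-0.001,0.008,0,0,0],[0.002,-0.001,0.018,0,0,0],[0.002,-0.001,0.026,0,0,0],[0.002,-0.001,0.034,0,0,0],[0.002,-0.001,0.042,0,0,0],[0.002,-0.001,0.048,0,0,0],[0.002,-0.001,0.054,0,0,0],[0.002,-0.001,0.056,0,0,0]])

```text
t: 7.32
eef_pos: [0.4391, -0.3206, 0.1288]
ee_rot: [0.987, 0.158, -0.001, -0.001]
ft_force: [-0.4, -0.5, -0.1]
opening: 0.0142
finger_force: 29.3
```

Run:
```python
from h import *
S=cap("side")
go((.440,-.3222,.105),18.3)
f=lambda c,x,y,w,h,k:cv2.resize(c["pixels"][y:y+h,x:x+w,::-1],None,fx=k,fy=k,interpolation=cv2.INTER_CUBIC)
cv2.imwrite("pics/c5.png",f(S,160,290,130,130,4))
```

```text
at [ 0.4392 -0.3207  0.129 ] t 7.37 shift mm [ 0.3  1.8 24. ] turn [-0.1   0.06 -0.08] F [-0.4 -0.2 -0.6] open 0.0143 ff 29.3
```

View pics/c5.png

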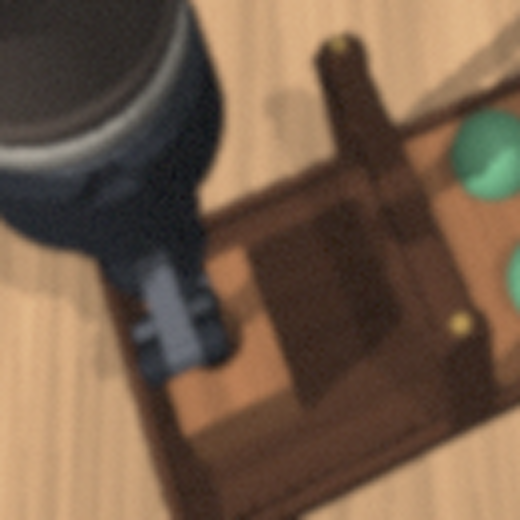

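No contact force with the foot about 22 mm below the mouth, so the pen is in the hole. The gripper hides it at crop (200,340). I'll lower it to near the floor.

move_arm(moves=[[0,0,0.005,0,0,0],[0,0,0.01,0,0,0],[0,0,0.014,0,0,0],[0,0,0.017,0,0,0],[0,0,0.02,0,0,0],[0,0,0.022,0,0,0],[0,0,0.022,0,0,0],[0,0,0.022,0,0,0]])

```text
t: 8.03
eef_pos: [0.4397, -0.3211, 0.1082]
ee_rot: [0.987, 0.158, -0.0, -0.0]
ft_force: [0.1, -0.2, -0.1]
opening: 0.0144
finger_force: 29.3
```

move_arm(moves=[[0,0,0,0,0,0],[0,0,0,0,0,0],[0,0,0,0,0,0],[0,0,0,0,0,0],[0,0,0,0,0,0],[0,0,0,0,0,0],[0,0,-0.008,0,0,0],[0,0,-0.02,0,0,0]], grip=0.2)

```text
t: 8.7
eef_pos: [0.4387, -0.3203, 0.1277]
ee_rot: [0.987, 0.158, -0.001, -0.001]
ft_force: [-0.5, -0.5, 0.1]
opening: 0.0512
finger_force: 0.0
```

move_arm(moves=[[0,0,-0.02,0,0,0],[0,0,-0.04,0,0,0],[0,0,-0.06,0,0,0],[0,0,-0.08,0,0,0],[0,0,-0.1,0,0,0],[0,0,-0.12,0,0,0],[-0.02,0,-0.13,0,0,0],[-0.05,0,-0.13,0,0,0]])

```text
t: 9.37
eef_pos: [0.3953, -0.3383, 0.2636]
ee_rot: [0.987, 0.16, 0.003, 0.004]
ft_force: [0.0, -0.5, 0.6]
opening: 0.0506
finger_force: 0.0
```

move_arm(moves=[[-0.02,0,0,0,0,-7],[-0.02,0,0,0,0,-14],[-0.02,0,0,0,0,-21],[-0.02,0,0,0,0,-28],[-0.02,0,0,0,0,-35],[-0.02,0,0,0,0,-42],[-0.02,0,0,0,0,-49],[-0.02,0,0,0,0,-56]])

```text
t: 10.03
eef_pos: [0.3734, -0.3432, 0.2598]
ee_rot: [0.796, 0.606, 0.0, 0.001]
ft_force: [1.1, -0.8, -0.3]
opening: 0.0513
finger_force: 0.0
```

Run:
```python
from h import *
S,T=cap("side"),cap("top")
go((.521,-.2957,.235),108.3)
f=lambda c,x,y,w,h,k:cv2.resize(c["pixels"][y:y+h,x:x+w,::-1],None,fx=k,fy=k,interpolation=cv2.INTER_CUBIC)
cv2.imwrite("pics/c6.png",np.hstack([f(S,165,270,190,150,2.1),f(T,320,170,140,150,2.1)]))
for n,c in (("T",T),("S",S)): print(n,blobs(c,(50,60,30),(90,255,255))[0])
```

```text
at [ 0.3734 -0.3432  0.2597] t 10.13 shift mm [ 85.9 129.   24.8] turn [  0.07   0.08 -34.09] F [ 0.4 -0.6 -0.6] open 0.0515 ff 0.0
T [([402.3, 212.9], [394, 205, 18, 17, 232]), ([378.0, 221.6], [370, 214, 17, 17, 227])]
S [([282.9, 328.3], [273, 318, 21, 22, 349]), ([297.7, 359.0], [287, 348, 22, 23, 398])]
```

View pics/c6.png

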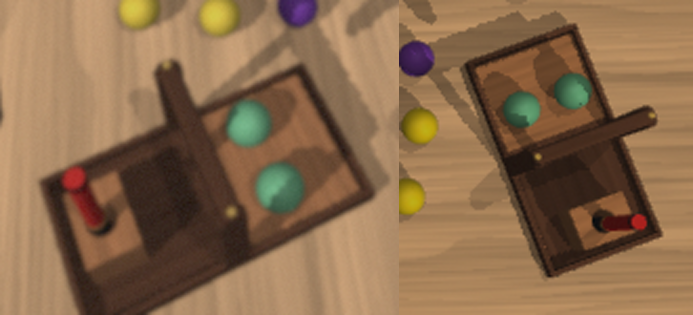

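The pen stands in the block: side crop foot (102,222), top (75,178). The balls and tray have not moved. Next is the handle.

move_arm(moves=[[0.008,0.013,0,0,0,-5],[0.02,0.03,0,0,0,-10],[0.034,0.051,0,0,0,-15],[0.048,0.072,0,0,0,-20],[0.062,0.093,0,0,0,-25],[0.075,0.112,0,0,0,-30],[0.083,0.124,0.005,0,0,-34],[0.086,0.129,0.015,0,0,-34]])

```text
t: 10.8
eef_pos: [0.5239, -0.2952, 0.2454]
ee_rot: [0.586, 0.81, 0.0, 0.003]
ft_force: [0.3, -0.7, 0.5]
opening: 0.0514
finger_force: 0.0
```

move_arm(moves=[[0,0,0.01,0,0,0],[0,0,0.025,0,0,0],[0,0,0.04,0,0,0],[0,0,0.05,0,0,0],[0,0,0.055,0,0,0],[0,0,0.055,0,0,0],[0,0,0.055,0,0,0],[0,0,0.055,0,0,0]])

```text
t: 11.47
eef_pos: [0.5211, -0.2959, 0.1892]
ee_rot: [0.587, 0.81, 0.0, 0.001]
ft_force: [0.4, 0.4, 0.5]
opening: 0.0511
finger_force: 0.0
```

Run:
```python
from h import *
go((.521,-.2957,.100),108.3)
S=cap("side")
go((.521,-.2957,.100),108.3)
cv2.imwrite("pics/c7.png",cv2.resize(S["pixels"][230:420,165:365,::-1],None,fx=3,fy=3,interpolation=cv2.INTER_CUBIC))
```

```text
at [ 0.5211 -0.2959  0.1892] t 11.47 shift mm [ 0.3 -0.1 89.2] turn [ 0.06  0.07 -0.13] F [0.4 0.4 0.5] open 0.0511 ff 0.0
at [ 0.5213 -0.2959  0.1894] t 11.52 shift mm [ 0.4 -0.3 89.4] turn [ 0.07  0.1  -0.11] F [-0.  -0.   0.3] open 0.0517 ff 0.0
```

View pics/c7.png

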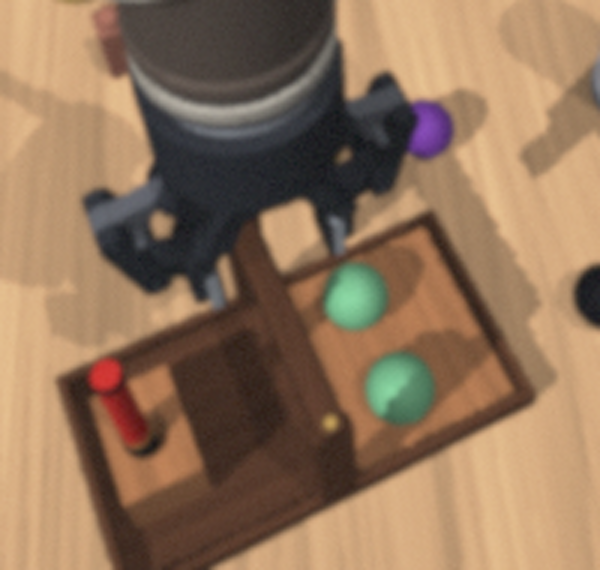

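The side crop shows the two fingers at (215,290) and (340,235), straddling the bar. The pen and balls are in place. I'm descending.

move_arm(moves=[[0,0,0.013,0,0,0],[0,0,0.028,0,0,0],[0,0,0.043,0,0,0],[0,0,0.058,0,0,0],[0,0,0.071,0,0,0],[0,0,0.081,0,0,0],[0,0,0.088,0,0,0],[0,0,0.089,0,0,0]])

```text
t: 12.18
eef_pos: [0.5198, -0.2947, 0.0974]
ee_rot: [0.586, 0.81, -0.0, -0.001]
ft_force: [-0.0, -0.1, 0.3]
opening: 0.0513
finger_force: 0.0
```

move_arm(moves=[[0,0,0,0,0,0],[0,0,0,0,0,0],[0,0,0,0,0,0],[0,0,0,0,0,0],[0,0,0,0,0,0],[0,0,0,0,0,0],[0,0,0,0,0,0],[0,0,0,0,0,0]], grip=-1, force=60)

```text
t: 12.85
eef_pos: [0.5218, -0.2958, 0.1004]
ee_rot: [0.586, 0.81, 0.0, 0.001]
ft_force: [0.8, 0.3, 4.6]
opening: 0.0147
finger_force: 59.9
```

Run:
```python
from h import *
T=cap("top")
go((.521,-.2957,.100),108.3)
print(blobs(T,(50,60,30),(90,255,255))[0])
```

```text
at [ 0.5218 -0.2958  0.1005] t 12.9 shift mm [ 0.4 -0.7  0.5] turn [ 0.1   0.11 -0.08] F [1.9 1.5 5.9] open 0.0151 ff 60.0
[([400.1, 212.9], [394, 205, 12, 17, 160]), ([378.0, 221.7], [370, 214, 17, 17, 224])]
```

move_arm(moves=[[0,0,0,0,0,0],[0,0,0,0,0,0],[0,0,0,0,0,0],[0,0,-0.001,0,0,0],[0,0,-0.003,0,0,0],[0,0,-0.006,0,0,0],[0,0,-0.01,0,0,0],[0,0,-0.014,0,0,0]], force=100)

```text
t: 13.57
eef_pos: [0.5186, -0.2941, 0.1114]
ee_rot: [0.586, 0.81, -0.0, -0.003]
ft_force: [0.2, 0.6, -6.5]
opening: 0.0147
finger_force: 97.6
```

move_arm(moves=[[0,0,-0.004,0,0,0],[0,0,-0.008,0,0,0],[0,0,-0.012,0,0,0],[0,0,-0.016,0,0,0],[0,0,-0.019,0,0,0],[0,0,-0.021,0,0,0],[0,0,-0.022,0,0,0],[0,0,-0.022,0,0,0]])

```text
t: 14.23
eef_pos: [0.5209, -0.2954, 0.1357]
ee_rot: [0.586, 0.81, 0.0, 0.0]
ft_force: [-0.7, 0.2, -6.1]
opening: 0.0147
finger_force: 97.6
```

Run:
```python
from h import *
S,T=cap("side"),cap("top")
go((.521,-.2957,.250),108.3)
f=lambda c,x,y,w,h,k:cv2.resize(c["pixels"][y:y+h,x:x+w,::-1],None,fx=k,fy=k,interpolation=cv2.INTER_CUBIC)
cv2.imwrite("pics/c8.png",np.hstack([f(S,165,230,200,190,2.3),f(T,320,170,140,190,2.3)]))
for n,c in (("T",T),("S",S)): print(n,blobs(c,(50,60,30),(90,255,255))[0])
```

```text
at [ 0.5206 -0.2952  0.1351] t 14.33 shift mm [  -0.5    0.2 -114.9] turn [-0.01 -0.01 -0.08] F [ 0.1  0.4 -7.3] open 0.0145 ff 97.6
T [([404.6, 210.9], [398, 203, 13, 17, 181]), ([381.5, 220.0], [373, 212, 18, 17, 242])]
S [([282.3, 322.0], [271, 311, 22, 21, 320]), ([297.6, 351.9], [286, 340, 24, 24, 437])]
```

View pics/c8.png

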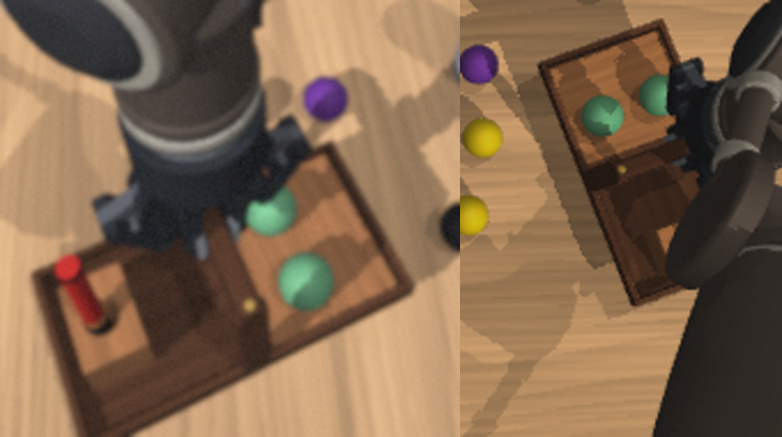

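The tray hangs level at about 7 N. The pen is standing (side crop foot (100,325)) and both balls are in their pockets. I'll raise it, then carry it smoothly.

move_arm(moves=[[0,0,-0.003,0,0,0],[0,0,-0.009,0,0,0],[0,0,-0.018,0,0,0],[0,0,-0.031,0,0,0],[0,0,-0.046,0,0,0],[0,0,-0.061,0,0,0],[0,0,-0.075,0,0,0],[0,0,-0.086,0,0,0]])

```text
t: 15.0
eef_pos: [0.5217, -0.2959, 0.2244]
ee_rot: [0.586, 0.81, 0.0, 0.002]
ft_force: [0.9, -0.4, -5.2]
opening: 0.0142
finger_force: 97.8
```

move_arm(moves=[[0,0,-0.007,0,0,0],[0,0,-0.011,0,0,0],[0.001,0,-0.013,0,0,0],[0.003,0.001,-0.014,0,0,0],[0.0066,0.0022,-0.014,0,0,0],[0.0123,0.0041,-0.014,0,0,0],[0.02,0.0067,-0.014,0,0,0],[0.0294,0.0099,-0.014,0,0,0]])

```text
t: 15.67
eef_pos: [0.5205, -0.2634, 0.2345]
ee_rot: [0.586, 0.81, -0.0, -0.001]
ft_force: [0.3, -0.1, -7.0]
opening: 0.0146
finger_force: 97.7
```

move_arm(moves=[[0.0114,0.0038,0,0,0,0],[0.0246,0.0083,0,0,0,0],[0.0398,0.0134,0,0,0,0],[0.0569,0.0191,0,0,0,0],[0.0758,0.0255,0,0,0,0],[0.0948,0.0319,0,0,0,0],[0.1138,0.0383,0,0,0,0],[0.1327,0.0447,0,0,0,0]])

```text
t: 16.33
eef_pos: [0.5215, -0.1218, 0.2354]
ee_rot: [0.586, 0.81, 0.0, -0.0]
ft_force: [0.7, 0.5, -6.7]
opening: 0.0143
finger_force: 97.7
```

move_arm(moves=[[0.019,0.0064,0,0,0,0],[0.0379,0.0128,0,0,0,0],[0.0569,0.0191,0,0,0,0],[0.0758,0.0255,0,0,0,0],[0.0948,0.0319,0,0,0,0],[0.1138,0.0383,0,0,0,0],[0.1327,0.0447,0,0,0,0],[0.1517,0.051,0,0,0,0]])

```text
t: 17.0
eef_pos: [0.5221, 0.0381, 0.2355]
ee_rot: [0.586, 0.81, 0.0, -0.0]
ft_force: [0.5, 0.2, -7.0]
opening: 0.0141
finger_force: 97.7
```

move_arm(moves=[[0.019,0.0064,0,0,0,0],[0.0379,0.0128,0,0,0,0],[0.0569,0.0191,0,0,0,0],[0.0758,0.0255,0,0,0,0],[0.0948,0.0319,0,0,0,0],[0.1138,0.0383,0,0,0,0],[0.1308,0.044,0,0,0,0],[0.146,0.0491,0,0,0,0]])

```text
t: 17.67
eef_pos: [0.5227, 0.1923, 0.2354]
ee_rot: [0.586, 0.811, 0.0, -0.0]
ft_force: [0.6, 0.2, -6.8]
opening: 0.0146
finger_force: 97.7
```

move_arm(moves=[[0.0152,0.0051,0,0,0,0],[0.0284,0.0096,0,0,0,0],[0.0408,0.0137,0,0,0,0],[0.0521,0.0175,0,0,0,0],[0.0626,0.0211,0,0,0,0],[0.0711,0.0239,0,0,0,0],[0.0777,0.0262,0,0,0,0],[0.0825,0.0278,0,0,0,0]])

```text
t: 18.33
eef_pos: [0.5245, 0.2776, 0.2352]
ee_rot: [0.586, 0.81, -0.0, -0.0]
ft_force: [0.6, -0.9, -6.4]
opening: 0.0145
finger_force: 97.7
```

move_arm(moves=[[0.002,0.001,0,0,0,0],[0.003,0.001,0,0,0,0],[0.003,0.001,0,0,0,0],[0.003,0.001,0,0,0,0],[0.003,0.001,0,0,0,0],[0.003,0.001,0,0,0,0],[0.003,0.001,0,0,0,0],[0.003,0.001,0,0,0,0]])

```text
t: 19.0
eef_pos: [0.5246, 0.2798, 0.2353]
ee_rot: [0.586, 0.81, 0.0, 0.0]
ft_force: [0.6, 0.5, -5.6]
opening: 0.0142
finger_force: 97.7
```

Run:
```python
from h import *
S,T=cap("side"),cap("top")
go((.5244,.2809,.203),108.3)
f=lambda c,x,y,w,h,k:cv2.resize(c["pixels"][y:y+h,x:x+w,::-1],None,fx=k,fy=k,interpolation=cv2.INTER_CUBIC)
cv2.imwrite("pics/c9.png",np.hstack([f(S,160,20,200,220,2),f(T,60,140,200,220,2)]))
for n,c in (("T",T),("S",S)): print(n,blobs(c,(50,60,30),(90,255,255))[0])
```

```text
at [0.5245 0.2799 0.2353] t 19.1 shift mm [ 1.   0.2 32.3] turn [-0.   -0.   -0.08] F [ 0.  -0.7 -6.8] open 0.0143 ff 97.7
T [([131.4, 209.1], [122, 200, 20, 19, 308]), ([108.8, 216.5], [105, 211, 8, 12, 59])]
S [([260.3, 90.9], [250, 77, 22, 28, 346])]
```

View pics/c9.png

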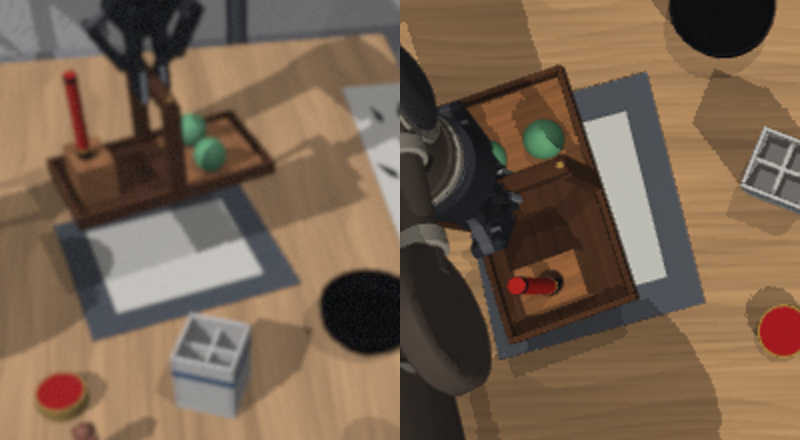

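The tray is level over the mat, with both balls in their pockets (top crop (544,140) and (497,155)) and the pen standing. I'll lower it 32 mm and settle.

move_arm(moves=[[0,0,0.002,0,0,0],[0,0,0.006,0,0,0],[0.001,0,0.011,0,0,0],[0.001,0,0.016,0,0,0],[0.001,0,0.021,0,0,0],[0.001,0,0.026,0,0,0],[0.001,0,0.03,0,0,0],[0.001,0,0.032,0,0,0]])

```text
t: 19.77
eef_pos: [0.5236, 0.2807, 0.2021]
ee_rot: [0.586, 0.81, -0.001, -0.0]
ft_force: [0.1, -0.5, -6.9]
opening: 0.0147
finger_force: 97.7
```

move_arm(moves=[[0,0,0,0,0,0],[0,0,0,0,0,0],[0,0,0,0,0,0],[0,0,0,0,0,0],[0,0,0,0,0,0],[0,0,0,0,0,0],[0,0,0,0,0,0],[0,0,0,0,0,0]])

```text
t: 20.43
eef_pos: [0.5242, 0.281, 0.2034]
ee_rot: [0.586, 0.81, 0.0, 0.0]
ft_force: [0.3, -0.1, -6.6]
opening: 0.0142
finger_force: 97.7
```

Run:
```python
from h import *
S,T=cap("side"),cap("top")
go((.5244,.2809,.203),108.3)
R=Ro.from_euler("z",18.3,degrees=True)
for n,l in (("L",(.054,.03,.026)),("R",(.054,-.03,.026))):
    p=R.apply(l)+[.5244,.2809,.103]; print(n,np.round(proj(T,p),1),np.round(proj(S,p),1))
for n,c in (("T",T),("S",S)): print(n,blobs(c,(50,60,30),(90,255,255))[0])
```

```text
at [0.5242 0.281  0.2033] t 20.53 shift mm [-0.1  0.2  0.3] turn [ 0.   -0.   -0.07] F [-0.2  0.9 -5.9] open 0.0144 ff 97.7
L [108.9 220.8] [256.1  95.7]
R [137.  210.9] [265.5 108.4]
T [([135.7, 211.9], [126, 203, 20, 19, 289]), ([114.3, 218.9], [111, 214, 7, 11, 49])]
S [([260.9, 101.6], [251, 88, 22, 28, 335])]
```

The ball positions match their pockets, and the pose is level, still and at height.

```bash
python3 -c "
from plant import arm
print(arm.sign_off())"
```

```text
the job is handed in; nothing more can be done
None
```

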